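# Zero the dial gauge and hold it square on a tilted flange

### The job

Take the dial gauge out of its holder and zero it first: hold it upright with its tip on the ring mark of the plain steel setting disc for a second, pressing gently so that the plunger goes about half in. Then hold it square to the ground face of the tilted flange, with its tip on the ring mark there and the plunger again about half in, and finish while still holding it so. Never bottom the plunger, and leave the disc, the tilt and everything else on the bench as they are.

Things in the scene. Friction and masses are not known exactly. Their poses are not given: they have to be found in the camera images.
- gauge: steel dial gauge, 0.17 kg, plunger down in the holder's hole. Origin on its axis at the underside of its collar (30 x 24 x 14 mm in x, y, z), which rests on the holder; own z up its axis, away from the tip. Below the origin: stem 12 mm in diameter, 24 mm long, then the thin plunger. Draw it straight up 50 mm or more to clear the hole
- gauge_case (a point): centre of the gauge's round case, 36 mm above the gauge's origin, axes as the gauge's. The case is 56 mm in diameter; its flat front (white dial, at -y) and back are 24 mm apart along own y. Best pinched here from above, fingers closing along own y
- gauge_tip (a point): rounded tip (3 mm radius) of the plunger, lowest point; on the gauge's axis, 46 mm below the gauge's origin when the plunger is fully out; axes as the gauge's; moves with the plunger
- plunger (a joint): how far the sprung plunger is pushed in, m: 0 fully out, 0.010 bottomed. The spring needs about 1 N to start, 2.5 N at 0.005, 4 N at 0.010 (300 N/m). It can be read while the gauge is held
- holder: dark steel block 70 x 60 mm, 60 mm high, fixed, with a through hole 15.5 mm wide that carries the gauge; origin at the centre of its underside. It stands in a different place each time
- disc: plain round steel setting disc, loose, 52 mm in diameter, 30 mm high, 0.5 kg, origin at the centre of its underside
- disc_mark (a point): centre of the ring mark (12 mm ring with a dot) in the middle of the disc's flat top, 30 mm above the bench; z points up
- stand: fixed tilting stand of dark steel: base 110 x 100 x 12 mm and two cheeks rising to 100 mm, which carry between them a round flanged sleeve; origin at the centre of its underside. It is turned up to 0.6 rad about the vertical
- tilt (a joint): lean of the flanged sleeve in the stand, rad: 0 face level; grows as the face leans to the stand's own -x (towards the robot). Pivot 85 mm above the bench, along the stand's y. Stiff with friction: it stays where it is under a light push
- face_mark (a point): centre of the ring mark (12 mm ring with a dot) in the middle of the sleeve's flat round ground face, 60 mm in diameter, 40 mm from the pivot, about 125 mm above the bench. Own z is the face's outward normal, own y is the tilt axis
- injector_a: a fuel injector lying down, 150 x 26 x 26 mm, loose bystander, leave alone; origin at the centre of its underside
- injector_b: a second fuel injector lying down, 150 x 26 x 26 mm, loose bystander, leave alone; origin at the centre of its underside
- sleeve_a: a black flanged sleeve, upright, 68 mm wide, 75 mm tall, loose bystander, leave alone; origin at the centre of its underside
- sleeve_c: a black flanged sleeve, upright, 68 mm wide, 90 mm tall, loose bystander, leave alone; origin at the centre of its underside
- bush: a small brass bush, 36 mm wide, 22 mm tall, loose bystander, leave alone; origin at the centre of its underside
- tape: a roll of tape, 90 mm wide, 25 mm tall, loose bystander, leave alone; origin at the centre of its underside
Things that resemble listed ones, but are neither listed nor needed, are in the scene too. What is shaped like the gauge but pink is not meant. What is shaped like the disc but blue is not meant.

How it is judged:
By the outcome, as a careful person would: the job done as asked, in the order asked, and still so for the second after the job is handed in, while the arm keeps its last pose, push and grip.
It also fails if it takes over 51 s, if anything falls off the work surface, if the arm or the gripper's body presses on something with over 40 N, if the wrist force passes 120 N, or if a joint passes its speed limit or range.

### The arm

A 6-joint arm with a two-finger parallel gripper is mounted at the origin on the work surface. World frame = base frame: x ahead of the robot, y to its left, z up, the work surface at z = 0. Lengths are in m, angles in degrees, forces in N, time in s.
With the tool pointing down it reaches from about 0.275 to 0.775 m from the base axis. Payload 14.6 kg.
Tool frame: the origin (TCP) lies midway between the tips of the shut fingers; the grasp point (between the pads) lies 19 mm behind it; z points along the fingers, y is the line along which they close (so a half turn about z gives the same grasp; the last joint's range is limited). The gripper opens to 85 mm and grips with 20 to 120 N. Pads are 22 mm wide; open, the fingers measure 114 mm over their backs; the gripper's body (76 mm by 85 mm) begins 54 mm behind the grasp point. The pads swing forward as they close: fully open they stand 13 mm farther back than shut.
Start: joints at [-74.674, 15.075, -2.767, 72.158, 0, 81.102], TCP at [0.215, -0.479, 0.199] pointing down, gripper open.
Joint ranges: [-151.79, 151.79], [-50.71, 97.33], [-67.44, 78.34], [-121.81, 120.89], [-77.56, 73.72], [-180, 180]. Speed limits (degrees/s): [108.29, 108.29, 147.25, 159.86, 180, 180].

### API

Orientations are given as [roll, pitch, yaw] about the fixed x, y, z axes, in that order (R = Rz(yaw) Ry(pitch) Rx(roll)).
In Python, from bench import env gives the robot as it stands.
- The arm moves only by the shell command python3 -m inch 'ROWS' [FORCE]. ROWS is JSON, a list that holds one entry, the list of rows, each a list of 5 numbers: the opening, from 0 (shut) to 1 (fully open), then the shift along the world's x, y, z scaled (see below), then the turn about the world's z scaled (see below). In form: [[[hand, x, y, z, roll], ...]]. A call has 1 to 8 rows; each row shifts and turns the commanded pose from where the row before left it; what a row does not reach is not made up. The controller multiplies each number of a shift by 0.025 m and each number of a turn by 0.15 rad. A row lasts 1/10 s, in which the tool goes at most 50 mm and 8.59 degrees, less where a joint would pass 70% of its speed; a pose out of reach is approached as far as the arm can. A call with a number of a shift or a turn outside -1 to 1 is refused whole. A call with a gripper value outside its range is refused whole. The fingers move at their own pace and stop on an object; FORCE is the grip in N (left out, the last holds). Time passes only in rows, so rows that do not move let the fingers close. It gives the time, the measured TCP pose, the force, the opening and the grip force at its end, in the units of the state.
- env.get_state(): the state, without advancing time (a new reading comes with each control period).
- env.grab_frame(name): name is "side" or "top"; returns a dict with "pixels" (480x640x3 uint8, red, green, blue), "camera_matrix" (3x3 intrinsics, pixels), "R" (3x3) and "t" (3): a world point X has camera coordinates R X + t. Camera axes: x right, y down, z forward; pixel columns grow to the right and rows downward; lengths in m; the calibration is good to about 2 mm. A picture is of the moment at which its call begins. There is no depth.
- env.sign_off(): hands the job in; it is judged then, once.
The state is a dict: "time": time; "joints": joint angles; "joint_velocities": joint speeds; "effort": joint torques, N m; "eef_pos": TCP position; "tool_rot": TCP orientation; "wrist_force": force on the tool from outside, world axes, zero at the start; "torque": the same for the moment, N m; "opening": finger opening in m; "gripper_force": force on a finger pad.
Only numpy, scipy, OpenCV 4.12 (cv2) and the standard library are available. Lean on these libraries where they do the work, as an engineer would, in place of code of your own. Each camera call takes 0.05 s, during which the arm holds its last target. There are 200 camera calls.

## Working session

There is one attempt and no reset: what is moved stays moved. The work goes in short steps, Python scripts to look and compute and a shell command to move; the robot and the scene stay as the last step left them, time stands still between calls to the robot, and variables do not carry over. Pictures are saved under pics/ and viewed, at most 13 in all, crops included, and the job is handed in when it is done.

```bash
ls; mkdir -p pics; python3 - <<'E'
from bench import env
import cv2,pickle
print(env.get_state())
for n in ("side","top"):
    f=env.grab_frame(n); pickle.dump(f,open(f"pics/{n}0.pkl","wb"))
    cv2.imwrite(f"pics/{n}0.png",f["pixels"][:,:,::-1])
    print(n,f["camera_matrix"].tolist(),f["R"].tolist(),f["t"].tolist())
E
```

```text
pics
{'time': 0.0, 'joints': array([-7.46752788e+01,  1.50986412e+01, -2.80506488e+00,  7.21596229e+01,
       -1.31373613e-04,  8.11014880e+01]), 'joint_velocities': array([ 5.86534133e-03,  1.35182658e-03, -4.28972446e-02, -9.44643807e-05,
       -2.57387543e-02, -8.60046302e-02]), 'effort': array([-1.09763085e-03, -6.37620664e+01,  3.84575486e+01,  1.35484035e-02,
       -1.42400145e-04,  2.51119002e-05]), 'eef_pos': array([ 0.21530598, -0.4784576 ,  0.19851854]), 'tool_rot': array([-1.79937413e+02, -9.66624071e-03,  2.42232280e+01]), 'wrist_force': array([0.29684378, 0.0706181 , 1.08648793]), 'torque': array([ 0.05154755, -0.0194207 ,  0.01012642]), 'gripper_force': 0.0, 'opening': 0.08524445411820401}
side [[471.5946998343329, 0.0, 321.2064137881307], [0.0, 471.5946998343329, 236.94860065083006], [0.0, 0.0, 1.0]] [[-0.8686090296825031, -0.4951169929443664, 0.01942979289001226], [-0.38302191685695663, 0.6460451346931163, -0.6602423003311557], [0.31434465918994564, -0.580934460362855, -0.7508012972828934]] [0.5161841972637842, 0.31688065286783795, 0.9474014556517273]
top [[520.8416462262244, 0.0, 317.8316380624424], [0.0, 520.8416462262244, 243.9305884533977], [0.0, 0.0, 1.0]] [[0.00889372169728006, -0.99990875472001, -0.010167789762280931], [-0.9918369976477573, -0.007527552640717182, -0.1272898505314702], [0.12720169736074333, 0.011216870576049575, -0.9918134451614506]] [-4.23835454991419e-06, 0.5870373039056254, 1.1478519197146428]
```

```bash
python3 -m inch --help 2>&1 | head -30
```

```text
invalid input: not JSON, or not a number
```

View pics/side0.png

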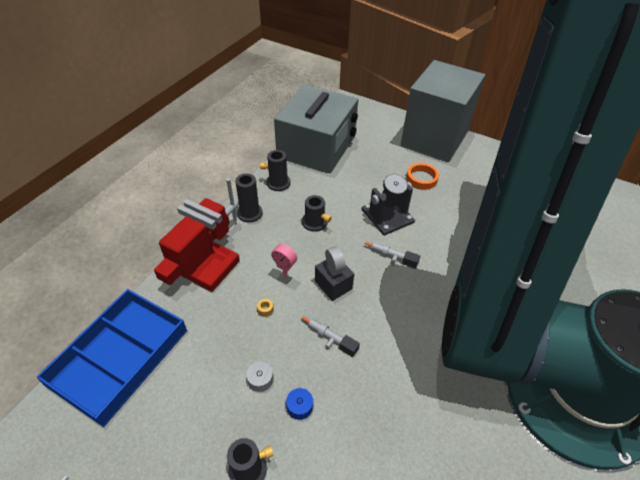

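View pics/top0.png

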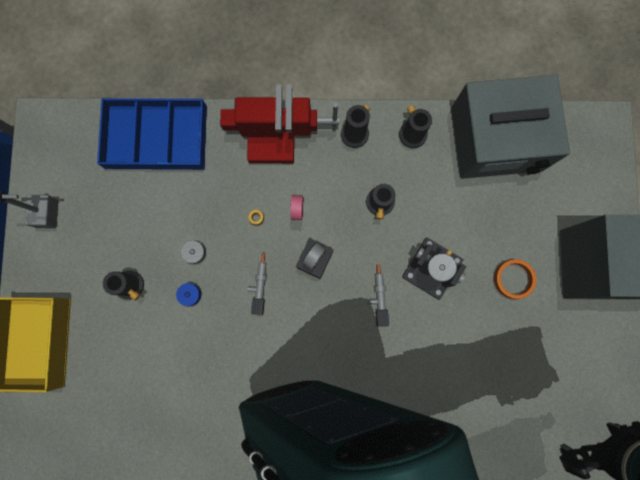

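The side view shows the grey gauge in its dark holder (335,270), the pink decoy (284,258), the grey disc (259,375), the blue decoy (299,403) and the stand (393,200). The top view shows the gauge (315,257), pink (297,207), grey disc (192,252), blue (188,293) and stand (435,267).

Two candidates for each: I take the grey gauge, because it stands in the dark holder and the other is pink. I take the grey disc, because the other is blue. I'll confirm both in one enlarged mosaic.

```bash
python3 - <<'E'
import cv2,pickle,numpy as np
def crop(n,cx,cy,w,h,s):
    p=pickle.load(open(f"pics/{n}0.pkl","rb"))["pixels"][:,:,::-1]
    return cv2.resize(p[cy-h//2:cy+h//2,cx-w//2:cx+w//2],None,fx=s,fy=s,interpolation=cv2.INTER_CUBIC)
a=np.hstack([crop("side",393,200,80,60,5),crop("top",435,267,80,60,5)])
b=np.hstack([crop("side",335,270,60,60,5)[:300,:267],crop("top",315,257,60,60,5)[:300,:267],crop("top",195,265,60,60,5)[:,:266]])
cv2.imwrite("pics/crop1.png",np.vstack([a,b]))
E
```

```text
(no output)
```

View pics/crop1.png

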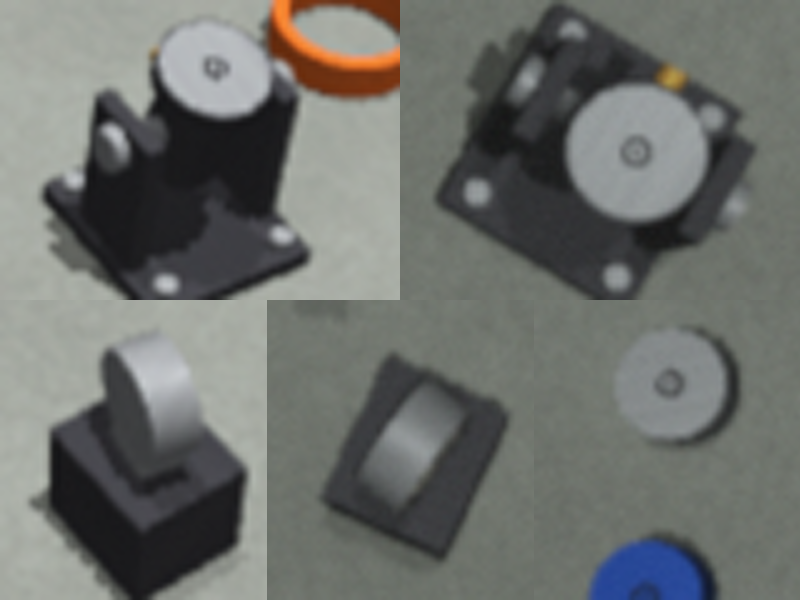

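The mosaic shows the grey gauge seated in the dark holder (case centre about side (335,259), top (314,256)) and the plain grey disc with its ring at top (192,252), above the blue one. The stand's bright face has its ring at side (396,194) and top (442,267), with base bolts at its corners. The gauge and disc are the ones meant.

```bash
cat > h.py <<'E'
import numpy as np, cv2, pickle
from bench import env
def load(n,k): return pickle.load(open(f"pics/{n}{k}.pkl","rb"))
def ray(f,u):
    d=np.linalg.inv(f["camera_matrix"])@np.array([u[0],u[1],1.]); R=np.array(f["R"])
    return -R.T@np.array(f["t"]), R.T@d
def onz(f,u,z):
    c,d=ray(f,u); return c+d*(z-c[2])/d[2]
def tri(f1,u1,f2,u2):
    A=[];b=[]
    for f,u in((f1,u1),(f2,u2)):
        c,d=ray(f,u); d=d/np.linalg.norm(d); P=np.eye(3)-np.outer(d,d); A.append(P); b.append(P@c)
    x=np.linalg.lstsq(np.vstack(A),np.hstack(b),rcond=None)[0]
    return x,[np.linalg.norm(P@x-q)*1000 for P,q in zip(A,b)]
def proj(f,X):
    q=np.array(f["camera_matrix"])@(np.array(f["R"])@X+f["t"]); return q[:2]/q[2]
def blob(f,u,tol=22,r=25,fill=True):
    "bright blob about pixel u: upscaled 4x, threshold halfway (Otsu) in window r"
    x0,y0=int(u[0])-r,int(u[1])-r
    g=cv2.cvtColor(np.ascontiguousarray(f["pixels"][y0:y0+2*r,x0:x0+2*r]),cv2.COLOR_RGB2GRAY)
    g=cv2.resize(g,None,fx=4,fy=4,interpolation=cv2.INTER_CUBIC)
    return g,(x0,y0)
def topix(p,o): return (np.array(p)+.5)/4-.5+np.array(o)
E
cat > m1.py <<'E'
from h import *
S,T=load("side",0),load("top",0)
def ring(f,u,r=4):
    g,o=blob(f,u,r=r); w=np.clip(np.percentile(g,60)-g.astype(float),0,None); w[w<.35*w.max()]=0
    y,x=np.mgrid[:g.shape[0],:g.shape[1]]
    return topix((np.sum(x*w)/w.sum(),np.sum(y*w)/w.sum()),o)
fs,ft=ring(S,(396,194)),ring(T,(442,267)); F,e=tri(S,fs,T,ft); print("face",fs,ft,F,e)
ds,dt=ring(S,(259,373)),ring(T,(192,252)); D,e=tri(S,ds,T,dt); print("disc",ds,dt,D,e, onz(S,ds,.03),onz(T,dt,.03))
G,e=tri(S,(335.4,258.8),T,(314.2,256.2)); print("case",G,e)
print("case onz .096",onz(S,(335.4,258.8),.096),onz(T,(314.2,256.2),.096))
# bolts on base
for f,n,L in((T,"T",[(572,30),(712,118),(477,192),(617,278)]),(S,"S",[(73,180),(165,284),(283,235)])):
    off=(395,237) if n=="T" else (353,170); P=[]
    for a,b in L:
        if n=="T": a-=400
        u=np.array([a/5+off[0],b/5+off[1]])
        g,o=blob(f,u,r=4); w=np.clip(g.astype(float)-np.percentile(g,50),0,None); w[w<.4*w.max()]=0
        y,x=np.mgrid[:g.shape[0],:g.shape[1]]; q=topix((np.sum(x*w)/w.sum(),np.sum(y*w)/w.sum()),o)
        P.append(onz(f,q,.014)[:2]); print(n,q,P[-1])
    P=np.array(P)
    if n=="T":
        print("centre",P.mean(0),"sides",np.linalg.norm(P[0]-P[1]),np.linalg.norm(P[0]-P[2]),
          [np.degrees(np.arctan2(*(v[::-1]))) for v in (P[0]-P[2],P[1]-P[3],P[0]-P[1],P[2]-P[3])])
    else: print("centre",(P[0]+P[2])/2, P[1]-P[0],P[1]-P[2])
# holder outline & face area
for f,u,n in((T,(314.2,256.2),"T"),(S,(335,270),"S")):
    g,o=blob(f,u,r=30); m=(g<75).astype(np.uint8)
    c=max(cv2.findContours(m,0,2)[0],key=cv2.contourArea); h=cv2.approxPolyDP(cv2.convexHull(c),12,True)
    print("holder",n,[topix(p[0],o).round(1).tolist() for p in h])
for f,u,n in((T,ft,"T"),(S,fs,"S")):
    g,o=blob(f,u,r=20); _,m=cv2.threshold(g,120 if n=="T" else 120,255,0)
    c=[c for c in cv2.findContours(m,0,2)[0] if cv2.pointPolygonTest(c,(80.,80.),False)>=0 or cv2.contourArea(c)>3000]
    for k in c: 
        E=cv2.fitEllipse(cv2.convexHull(k)); print("face",n,topix(E[0],o),np.array(E[1])/4,E[2],cv2.contourArea(k)/16)
    for th in (100,110,130): print(th,[cv2.contourArea(k)/16 for k in cv2.findContours((g>th).astype(np.uint8),0,2)[0] if cv2.contourArea(k)>2000])
E
python3 m1.py
```

```text
face [395.30866062 195.36688489] [441.93636457 266.96002937] [ 0.53154411 -0.26857789  0.07195083] [np.float64(2.3200462161746342), np.float64(2.3200462161744153)]
disc [259.00530211 373.10976121] [191.97959992 251.31164587] [0.56911456 0.29368541 0.02851701] [np.float64(0.22456908178828117), np.float64(0.22456908178827534)] [0.56883545 0.29426458 0.03      ] [0.56873715 0.29321931 0.03      ]
case [0.55307435 0.01188516 0.09749226] [np.float64(0.465389475620815), np.float64(0.4653894756209158)]
case onz .096 [0.55404812 0.01091186 0.096     ] [0.55278488 0.0117679  0.096     ]
T [429.27780973 242.22526549] [ 0.59597731 -0.25312136]
T [455.10767121 260.92963488] [ 0.55292409 -0.31174794]
T [409.9567497  275.02932574] [ 0.51954283 -0.20739566]
T [437.94247928 291.98814184] [ 0.48122428 -0.27081013]
centre [ 0.53741713 -0.26076877] sides 0.07273689238348338 0.0890677782164177 [np.float64(-30.88929934683979), np.float64(-29.724695490895677), np.float64(53.70780398946518), np.float64(58.8572959925698)]
S [365.92154393 203.69578069] [ 0.60248449 -0.25829197]
S [385.83021115 226.32963807] [ 0.521263   -0.20975559]
S [409.98656017 215.51768293] [ 0.48222925 -0.27821891]
centre [ 0.54235687 -0.26825544] [-0.0812215   0.04853638] [0.03903374 0.06846332]
holder T [[309.4, 237.9], [332.4, 249.6], [319.4, 278.6], [295.9, 266.6]]
holder S [[326.1, 250.4], [353.4, 274.4], [351.6, 288.1], [330.1, 299.4], [314.1, 280.1], [315.1, 266.1]]
face T [443.33294106 266.16862297] [26.25795555 31.56990051] 67.8600082397461 575.09375
100 [726.78125]
110 [696.78125]
130 [542.9375]
face S [390.58462524 182.5115428 ] [23.20890427 41.01657104] 90.19928741455078 489.96875
100 [635.25]
110 [502.34375]
130 [477.40625]
```

```bash
cat > m2.py <<'E'
from h import *
exec(open("m1.py").read().split("fs,ft=")[0].split("import *")[1])
fs,ft=ring(S,(396,183)),ring(T,(442,267)); F,e=tri(S,fs,T,ft); print("face",fs,ft,F,e)
C=np.array([.5374,-.2608])+0
for yaw in(-.50,-.53,-.56):
    X=np.array([np.cos(yaw),np.sin(yaw)]); Y=np.array([-X[1],X[0]]); d=F[:2]-C
    print(yaw,"dx,dy",d@X*1e3,d@Y*1e3,"tilt",np.arcsin(-d@X/.04))
for f,u,n in((T,ft,"T"),(S,fs,"S")):
    g,o=blob(f,u,r=20)
    for th in(115,130,145):
        m=cv2.morphologyEx((g>th).astype(np.uint8),cv2.MORPH_OPEN,cv2.getStructuringElement(2,(35,35)))
        for k in cv2.findContours(m,0,2)[0]:
            if cv2.contourArea(k)<2000: continue
            E=cv2.fitEllipse(cv2.convexHull(k)); a=np.pi*E[1][0]*E[1][1]/64
            # area -> |n.r|
            r=np.array(f["R"])@F+f["t"]; nr=a*r[2]**3/(f["camera_matrix"][0][0]**2*np.pi*.03**2)
            dirw=np.array(f["R"]).T@r/np.linalg.norm(r)
            print(n,th,topix(E[0],o).round(2),(np.array(E[1])/4).round(2),round(E[2],1),"cos",nr/np.linalg.norm(r),"level cos",-dirw[2])
            for t in(.0,.1,.2,.3,.4):
                nn=np.array([-np.sin(t)*np.cos(-.53),-np.sin(t)*np.sin(-.53),np.cos(t)]); print("   t",t,round(-nn@dirw,3),end="")
            print()
# case/holder direction
g,o=blob(T,(314.2,256.2),r=30); m=(g>85).astype(np.uint8)
print([ (topix(cv2.minAreaRect(k)[0],o),np.array(cv2.minAreaRect(k)[1])/4,cv2.minAreaRect(k)[2]) for k in cv2.findContours(m,0,2)[0] if 800<cv2.contourArea(k)<9000])
H=[[309.4,237.9],[332.4,249.6],[319.4,278.6],[295.9,266.6]]
P=[onz(T,p,.06)[:2] for p in H]
for i in range(4):
    v=P[(i+1)%4]-P[i]; print("edge",np.linalg.norm(v),np.degrees(np.arctan2(v[1],v[0])))
E
python3 m2.py
```

```text
face [395.61572006 183.19136287] [441.93636457 266.96002937] [ 0.52987678 -0.25603925  0.12381613] [np.float64(0.5436187370166696), np.float64(0.5436187370168291)]
-0.5 dx,dy -8.884672052677926 0.5711310759830778 tilt 0.22398496918920516
-0.53 dx,dy -8.897805612408208 0.30437390391877306 tilt 0.22432173312512577
-0.56 dx,dy -8.902931747671184 0.03734281588556323 tilt 0.2244531818492353
T 115 [441.99 266.83] [26.67 27.63] 85.4 cos 0.8704432645412807 level cos 0.9717258940647381
   t 0.0 0.972   t 0.1 0.985   t 0.2 0.989   t 0.3 0.983   t 0.4 0.967
T 130 [441.99 266.85] [25.99 26.92] 90.3 cos 0.8266494490228883 level cos 0.9717258940647381
   t 0.0 0.972   t 0.1 0.985   t 0.2 0.989   t 0.3 0.983   t 0.4 0.967
T 145 [442.02 266.77] [24.95 26.02] 93.5 cos 0.7670803130938443 level cos 0.9717258940647381
   t 0.0 0.972   t 0.1 0.985   t 0.2 0.989   t 0.3 0.983   t 0.4 0.967
S 115 [393.04 172.53] [41.3  46.75] 49.6 cos 3.2384475016706618 level cos 0.6600949327433624
   t 0.0 0.66   t 0.1 0.712   t 0.2 0.756   t 0.3 0.793   t 0.4 0.822
S 130 [393.09 172.07] [41.22 47.23] 42.3 cos 3.265524029488053 level cos 0.6600949327433624
   t 0.0 0.66   t 0.1 0.712   t 0.2 0.756   t 0.3 0.793   t 0.4 0.822
S 145 [388.88 171.28] [28.45 52.68] 69.6 cos 2.5136033242004108 level cos 0.6600949327433624
   t 0.0 0.66   t 0.1 0.712   t 0.2 0.756   t 0.3 0.793   t 0.4 0.822
[]
edge 0.05771521289124165 -116.71173548301789
edge 0.07079970263648418 156.33211478319924
edge 0.058604357558953865 63.434502802355894
edge 0.07090752273736568 -24.391615002434833
```

Measured: case centre (0.553, 0.0115, 0.0975 against 0.096 expected), disc mark (0.569, 0.2937, 0.0285 against 0.030), face mark (0.530, -0.256, 0.1238 against about 0.124). The stand yaw is about -0.53, tilt about 0.22 rad, and the gauge yaw about -26°. I approach with tool yaw 153° so joint 6 stays in range.

```bash
python3 -m inch '[[[1,0.68,0.98,1,1],[1,0.68,0.98,1,1],[1,0.68,0.98,0,1],[1,0.68,0.98,0,1],[1,0.68,0.98,0,1],[1,0.68,0.98,0,1],[1,0.68,0.98,0,1],[1,0.68,0.98,0,1]]]' 60; python3 -m inch '[[[1,0.68,0.98,0,1],[1,0.68,0.98,0,1],[1,0.68,0.98,0,1],[1,0.68,0.98,0,1],[1,0.68,0.98,0,1],[1,0.68,0.98,0,1],[1,0.68,0.98,0,1],[1,0.68,0.98,0,0]]]'; python3 -m inch '[[[1,0.66,0.98,0,0],[1,0.66,0.98,0,0],[1,0.66,0.98,0,0],[1,0.66,0.98,0,0],[1,0,0,0,0],[1,0,0,0,0]]]'
```

```text
time: 0.9
eef_pos: [0.3518, -0.2816, 0.2488]
tool_rot: [-180.0, -0.0, 93.3]
wrist_force: [1.0, -0.2, 0.3]
opening: 0.0854
gripper_force: 0.0
time: 1.7
eef_pos: [0.4879, -0.0856, 0.2488]
tool_rot: [-180.0, -0.0, 153.5]
wrist_force: [0.1, 0.4, 0.4]
opening: 0.0855
gripper_force: 0.0
time: 2.3
eef_pos: [0.5533, 0.0116, 0.2485]
tool_rot: [-180.0, -0.0, 153.2]
wrist_force: [-0.6, 0.1, 0.2]
opening: 0.0857
gripper_force: 0.0
```

```bash
python3 -m inch '[[[1,0,0,-1,0],[1,0,0,-1,0],[1,0,0,-1,0],[1,0,0,-1,0],[1,0,0,-1,0],[1,0,0,-1,0],[1,0,0,-0.7,0],[1,0,0,0,0]]]' 40; python3 -m inch '[[[0,0,0,0,0],[0,0,0,0,0],[0,0,0,0,0],[0,0,0,0,0],[0,0,0,0,0],[0,0,0,0,0],[0,0,0,0,0],[0,0,0,0,0]]]'; python3 -m inch '[[[0,0,0,0,0],[0,0,0,0,0],[0,0,0,0,0]]]'; python3 -c "
from bench import env
print(env.get_state())"
```

```text
time: 3.1
eef_pos: [0.5516, 0.0106, 0.0797]
tool_rot: [-179.9, -0.2, 153.1]
wrist_force: [-1.1, 0.2, 0.5]
opening: 0.0851
gripper_force: 0.0
time: 3.9
eef_pos: [0.5538, 0.0111, 0.0822]
tool_rot: [180.0, 0.1, 153.1]
wrist_force: [-1.3, 1.1, 5.9]
opening: 0.0232
gripper_force: 38.2
time: 4.2
eef_pos: [0.5538, 0.0111, 0.0822]
tool_rot: [180.0, 0.1, 153.1]
wrist_force: [-0.5, -0.2, 5.8]
opening: 0.0229
gripper_force: 38.3
{'time': 4.2, 'joints': array([-7.26998115e+00,  2.13031193e+01, -1.22439138e+01,  5.63803055e+01,
       -1.16406668e-02,  1.95852101e+01]), 'joint_velocities': array([ 0.00350701,  0.02414396, -0.04422856,  0.00839316,  0.01491646,
        0.08726835]), 'effort': array([ 1.41566978e-01, -6.70772195e+01,  3.36538804e+01, -4.39702235e-01,
        2.08451701e-01, -2.41683936e-02]), 'eef_pos': array([0.55383929, 0.01113944, 0.08221825]), 'tool_rot': array([1.79986610e+02, 7.23596205e-02, 1.53144793e+02]), 'wrist_force': array([-0.5440867 , -0.20614339,  5.812412  ]), 'torque': array([-0.08287239,  0.24587275, -0.00495071]), 'gripper_force': 38.250152561649884, 'opening': 0.02285034113095176}
```

```bash
python3 -m inch '[[[0,0,0,0.5,0],[0,0,0,0.5,0],[0,0,0,0.8,0],[0,0,0,0.8,0],[0,0,0,0.8,0],[0,0,0,0.6,0],[0,0,0,0,0],[0,0,0,0,0]]]'; python3 - <<'E'
from h import *
print(env.get_state().keys(),env.get_state()["wrist_force"],env.get_state()["torque"],env.get_state()["eef_pos"])
print([a for a in dir(env) if a[0]!='_'])
for n in("side","top"):
    f=env.grab_frame(n); pickle.dump(f,open(f"pics/{n}1.pkl","wb"))
    p=env.get_state()["eef_pos"]; u=proj(f,p).astype(int); print(n,u)
    cv2.imwrite(f"pics/c1{n}.png",cv2.resize(f["pixels"][u[1]-40:u[1]+60,u[0]-50:u[0]+50,::-1],None,fx=4,fy=4,interpolation=2))
cv2.imwrite("pics/c1.png",np.hstack([cv2.imread("pics/c1side.png"),cv2.imread("pics/c1top.png")]))
E
```

```text
time: 5.0
eef_pos: [0.5533, 0.0112, 0.181]
tool_rot: [-180.0, -0.0, 153.1]
wrist_force: [0.1, 0.1, -1.9]
opening: 0.0226
gripper_force: 39.1
dict_keys(['time', 'joints', 'joint_velocities', 'effort', 'eef_pos', 'tool_rot', 'wrist_force', 'torque', 'gripper_force', 'opening']) [ 0.05208821  0.10033779 -1.93516888] [ 0.03335991 -0.03424797 -0.04634541] [0.55334202 0.01124573 0.18103078]
['PlanningError', 'get_state', 'grab_frame', 'sign_off']
side [337 233]
top [313 251]
```

View pics/c1.png

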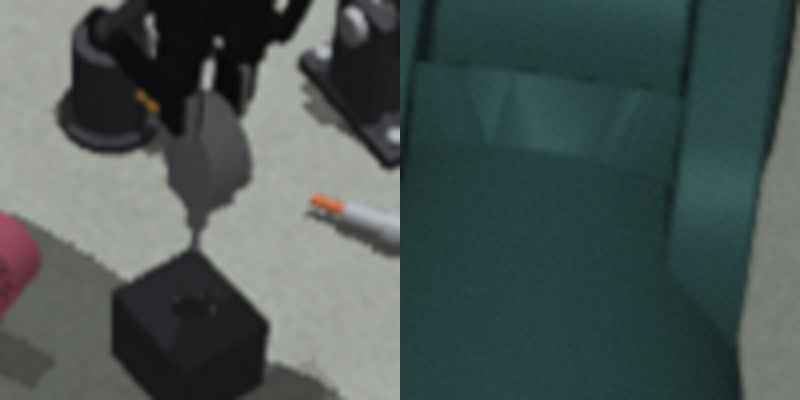

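The gauge is out of the holder and upright, with its tip at side px (336,255). The arm hides the top view. Next I go over the disc.

```bash
python3 -m inch '[[[0,0.05,0.6,0,0],[0,0.05,1,0,0],[0,0.05,1,0,0],[0,0.05,1,0,0],[0,0.05,1,0,0],[0,0.05,1,0,0],[0,0.05,1,0,0],[0,0.05,1,0,0]]]' 60;  python3 -m inch '[[[0,0.05,1,0,0],[0,0.05,1,0,0],[0,0.05,1,-0.6,0],[0,0.08,0.7,-0.6,0],[0,0,0,-0.6,0],[0,0,0,-0.6,0],[0,0,0,0,0],[0,0,0,0,0]]]'; cat > look.py <<'E'
import sys
from h import *
k=sys.argv[1]; f=env.grab_frame("side"); pickle.dump(f,open(f"pics/side{k}.pkl","wb"))
s=env.get_state(); p=s["eef_pos"]; dz=float(sys.argv[2])
u=proj(f,p-[0,0,dz]); print("tip expected px",u,"tcp",p,s["tool_rot"],"F",s["wrist_force"],"T",s["torque"])
x,y=u.astype(int); cv2.imwrite(f"pics/look{k}.png",cv2.resize(f["pixels"][y-45:y+30,x-50:x+50,::-1],None,fx=8,fy=8,interpolation=2)); print("origin",x-50,y-45)
E
python3 look.py 2 0.0682
```

```text
time: 5.9
eef_pos: [0.5628, 0.2031, 0.1808]
tool_rot: [-180.0, -0.1, 153.2]
wrist_force: [-0.4, -0.8, -1.1]
opening: 0.0222
gripper_force: 62.0
time: 6.7
eef_pos: [0.5688, 0.2938, 0.1212]
tool_rot: [-180.0, -0.0, 153.1]
wrist_force: [-0.3, 0.7, -0.6]
opening: 0.0217
gripper_force: 62.0
tip expected px [257.99778359 367.44872626] tcp [0.56923001 0.29383348 0.12176651] [1.79995961e+02 3.37679696e-03 1.53132747e+02] F [ 0.41464191 -0.11273984 -1.75533797] T [-0.03703645 -0.01217601  0.01222077]
origin 207 322
```

View pics/look2.png

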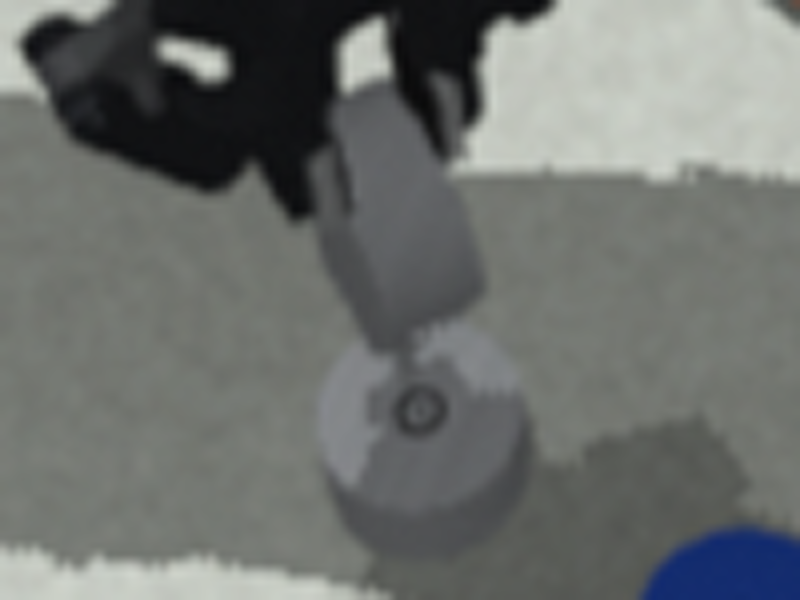

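The tip hangs over the disc at px (258,368), against (258.0,367.4) predicted, and the mark is at (259.6,373.4). The alignment is good within about 1 mm, so I descend gently.

```bash
python3 -m inch '[[[0,0,0,-0.3,0],[0,0,0,-0.3,0],[0,0,0,-0.2,0],[0,0,0,0,0],[0,0,0,0,0]]]'; python3 -m inch '[[[0,0,0,-0.1,0],[0,0,0,-0.05,0],[0,0,0,-0.05,0],[0,0,0,0,0],[0,0,0,0,0],[0,0,0,0,0]]]';python3 -m inch '[[[0,0,0,-0.05,0],[0,0,0,0,0],[0,0,0,0,0]]]'
```

```text
time: 7.25
eef_pos: [0.5691, 0.2937, 0.1014]
tool_rot: [-180.0, -0.0, 153.1]
wrist_force: [0.2, 0.1, -1.5]
opening: 0.0221
gripper_force: 62.0
time: 7.85
eef_pos: [0.5693, 0.2938, 0.0966]
tool_rot: [180.0, 0.0, 153.1]
wrist_force: [0.3, 0.5, 0.7]
opening: 0.0222
gripper_force: 62.2
time: 8.15
eef_pos: [0.5692, 0.2938, 0.0952]
tool_rot: [180.0, 0.0, 153.1]
wrist_force: [1.4, 0.4, 0.1]
opening: 0.0219
gripper_force: 62.2
```

```bash
python3 -m inch '[[[0,0,0,-0.04,0],[0,0,0,-0.04,0],[0,0,0,0,0],[0,0,0,0,0]]]'; for i in 1 2 3 4; do python3 -m inch '[[[0,0,0,0,0]]]' | grep -E "eef|wrist"; done; python3 look.py 3 0.0632
```

```text
time: 8.55
eef_pos: [0.5692, 0.2937, 0.0932]
tool_rot: [180.0, 0.0, 153.1]
wrist_force: [-0.5, 0.0, 1.2]
opening: 0.0216
gripper_force: 62.3
eef_pos: [0.5692, 0.2937, 0.0933]
wrist_force: [0.7, 0.4, 0.9]
eef_pos: [0.5692, 0.2937, 0.0933]
wrist_force: [0.4, 0.1, 1.8]
eef_pos: [0.5692, 0.2937, 0.0933]
wrist_force: [0.8, 0.6, 1.2]
eef_pos: [0.5692, 0.2937, 0.0933]
wrist_force: [-0.1, -0.5, 0.9]
tip expected px [259.01819834 372.78106954] tcp [0.56919676 0.29369286 0.09323148] [1.79999765e+02 1.15465119e-03 1.53137197e+02] F [-0.34142578  0.72301652  1.45459237] T [ 0.17184504 -0.116666    0.04170662]
origin 209 327
```

View pics/look3.png

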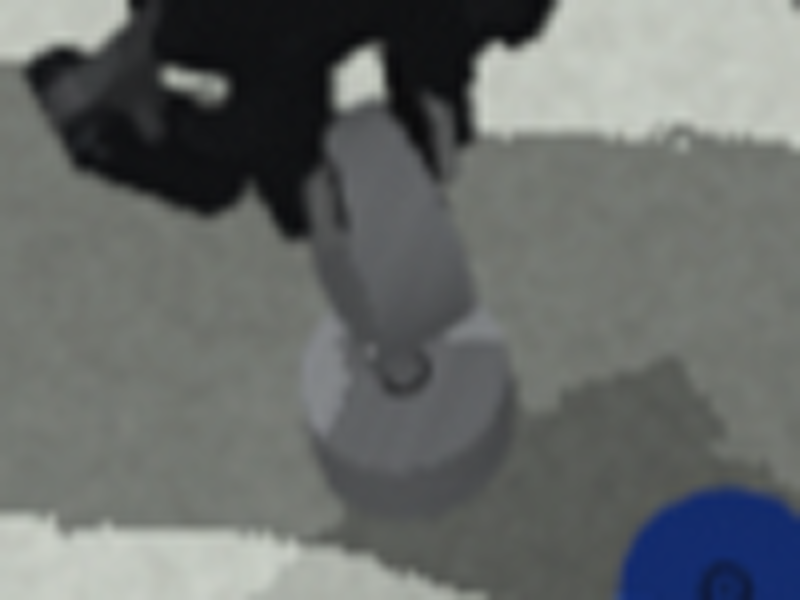

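The tip now stands inside the ring (ring at px 259.6,373.3) with the plunger about 5 mm in. I hold for over a second.

```bash
for i in 1 2 3 4 5 6 7; do python3 -m inch '[[[0,0,0,0,0],[0,0,0,0,0]]]' | grep -E "wrist"; done; python3 -m inch '[[[0,0,0,0.1,0],[0,0,0,0.2,0],[0,0,0,0.5,0],[0,0,0,1,0],[0,0,0,1,0],[0,0,0,0,0],[0,0,0,0,0]]]'; for i in 1 2 3 ; do python3 -m inch '[[[0,0,0,0,0]]]' | grep -E "wrist"; done
```

```text
wrist_force: [-0.2, 0.8, 0.7]
wrist_force: [0.4, 1.0, 0.7]
wrist_force: [0.8, 0.6, 1.2]
wrist_force: [-0.0, -0.7, 0.4]
wrist_force: [-0.2, 0.7, 1.9]
wrist_force: [0.5, -0.2, -0.0]
wrist_force: [0.9, 1.2, 1.2]
time: 11.1
eef_pos: [0.5692, 0.2937, 0.1633]
tool_rot: [180.0, 0.0, 153.1]
wrist_force: [0.0, -0.5, -1.5]
opening: 0.0218
gripper_force: 62.0
wrist_force: [-0.4, 0.5, -2.0]
wrist_force: [0.3, -0.1, -0.6]
wrist_force: [-0.1, 0.4, -1.7]
```

Zeroing is done. The tool only turns about the vertical, so I must swing the gauge by the tilt inside the grip. I plan to lower the grip force and draw the stem against the top edge of the fixed holder's +x side. First I refine the tilt, the holder and the pink decoy's place.

```bash
cat > m3.py <<'E'
from h import *
S,T=load("side",0),load("top",0)
def br(f,u,r=4,neg=False):
    g,o=blob(f,u,r=r); g=g.astype(float); w=np.clip(g-np.percentile(g,55),0,None); w[w<.4*w.max()]=0
    y,x=np.mgrid[:g.shape[0],:g.shape[1]]; return topix((np.sum(x*w)/w.sum(),np.sum(y*w)/w.sum()),o)
F=np.array([.52988,-.25604,.1238])
a,b=br(T,(420.5,253)),br(T,(462.5,278.5)); A,B=onz(T,a,.085),onz(T,b,.085); print("pins",a,b,A,B,np.linalg.norm(A-B))
d=(A-B)[:2]/np.linalg.norm(A-B); print("yaw",np.arctan2(-d[0],d[1]),"perp",np.cross(d,(F-B)[:2])*1e3,"perp top only",np.cross(d,(onz(T,(441.94,266.96),.124)-B)[:2])*1e3, "mid",(A+B)/2)
sp=br(S,(375.5,198.5)); print("side pin",sp,onz(S,sp,.085))
# bbox of the face rim for tilts
for t in(.1,.16,.22,.28,.34):
    yaw=-.53;X=np.array([np.cos(yaw)*np.cos(t),np.sin(yaw)*np.cos(t),np.sin(t)]);Y=np.array([-np.sin(yaw),np.cos(yaw),0])
    P=np.array([proj(S,F+.03*(np.cos(q)*X+np.sin(q)*Y)) for q in np.linspace(0,6.28,200)])
    print(t,(P.max(0)-P.min(0)).round(2),end=" ")
    P=np.array([proj(T,F+.03*(np.cos(q)*X+np.sin(q)*Y)) for q in np.linspace(0,6.28,200)]); print((P.max(0)-P.min(0)).round(2))
H=[[309.4,237.9],[332.4,249.6],[319.4,278.6],[295.9,266.6]]
P=np.array([onz(T,p,.06)[:2] for p in H]); print("holder",P.round(4).tolist(),P.mean(0))
for f in(S,T):
    h=cv2.cvtColor(f["pixels"],cv2.COLOR_RGB2HSV); m=((h[...,0]>165)&(h[...,0]<177)&(h[...,1]>90)).astype(np.uint8)
    k=max(cv2.findContours(m,0,2)[0],key=cv2.contourArea); x,y,w,hh=cv2.boundingRect(k); print("pink",x,y,w,hh)
    f["pk"]=(x+w/2,y+hh/2)
print("pink low",onz(S,(286,276),0),"pink case",tri(S,(284,257),T,T["pk"]))
E
python3 m3.py
```

```text
pins [420.13319808 252.42915701] [461.85647691 277.79683255] [ 0.56398081 -0.2183798   0.085     ] [ 0.50954693 -0.30742986  0.085     ] 0.10436934458267472
yaw -0.5486671552233859 perp 9.453811340449834 perp top only 9.85964743876935 mid [ 0.53676387 -0.26290483  0.085     ]
side pin [375.67286307 196.90570149] [ 0.56582401 -0.22483655  0.085     ]
0.1 [24.03 17.89] [29.05 28.71]
0.16 [23.85 18.76] [29.19 28.67]
0.22 [23.65 19.58] [29.3  28.55]
0.28 [23.43 20.35] [29.39 28.36]
0.34 [23.18 21.06] [29.45 28.09]
holder [[0.5976, 0.0236], [0.5716, -0.028], [0.5068, 0.0004], [0.533, 0.0528]] [0.55225795 0.0122042 ]
pink 272 244 25 34
pink 291 196 12 24
pink low [0.66399726 0.04779981 0.        ] pink case (array([0.66274079, 0.05162109, 0.07692402]), [np.float64(0.7392535350257269), np.float64(0.7392535350256185)])m3.py:8: DeprecationWarning: Arrays of 2-dimensional vectors are deprecated. Use arrays of 3-dimensional vectors instead. (deprecated in NumPy 2.0)
  d=(A-B)[:2]/np.linalg.norm(A-B); print("yaw",np.arctan2(-d[0],d[1]),"perp",np.cross(d,(F-B)[:2])*1e3,"perp top only",np.cross(d,(onz(T,(441.94,266.96),.124)-B)[:2])*1e3, "mid",(A+B)/2)
```

Tilt estimates are 0.224 (bolts), 0.24–0.25 (pivot pins) and 0.22 (rim height). I use 0.235 with stand yaw -0.54. The pink decoy is over 5 cm clear of the pivoting place.

```bash
python3 -m inch '[[[0,0.1,-0.6,0,0],[0,0.1,-0.9,0,0],[0,0.1,-1,0,0],[0,0.1,-1,0,0],[0,0.1,-1,0,0],[0,0.1,-1,0,0],[0,0.1,-1,0,0],[0,0.1,-1,0,0]]]';  python3 -m inch '[[[0,0.1,-1,0,0],[0,0.1,-1,0,0],[0,0.1,-1,0,0],[0,0.1,-1,0,0],[0,0.09,-0.9,0,0],[0,0,-0.45,0,0],[0,0,0,0,0],[0,0,0,0,0]]]'; python3 -m inch '[[[0,0,0,-0.6,0],[0,0,0,-0.7,0],[0,0,0,-0.7,0],[0,0,0,-0.64,0],[0,0,0,0,0],[0,0,0,0,0],[0,0,0,0,0]]]' 25; python3 look.py 4 0.0682
```

```text
time: 12.2
eef_pos: [0.589, 0.1044, 0.1631]
tool_rot: [-180.0, -0.0, 153.1]
wrist_force: [-0.9, -0.3, -1.3]
opening: 0.0223
gripper_force: 62.0
time: 13.0
eef_pos: [0.6012, -0.0272, 0.1632]
tool_rot: [180.0, -0.0, 153.1]
wrist_force: [1.1, -0.2, -0.7]
opening: 0.0223
gripper_force: 62.0
time: 13.7
eef_pos: [0.6019, -0.0272, 0.0982]
tool_rot: [180.0, 0.1, 153.2]
wrist_force: [0.5, -0.5, -1.8]
opening: 0.022
gripper_force: 62.0
tip expected px [324.31503834 257.33834423] tcp [ 0.60193184 -0.02731474  0.09823044] [1.79973267e+02 7.81074471e-02 1.53159174e+02] F [ 0.96982937 -0.55908781 -1.45599761] T [-0.01430838  0.02840752 -0.03167863]
origin 274 212
```

View pics/look4.png

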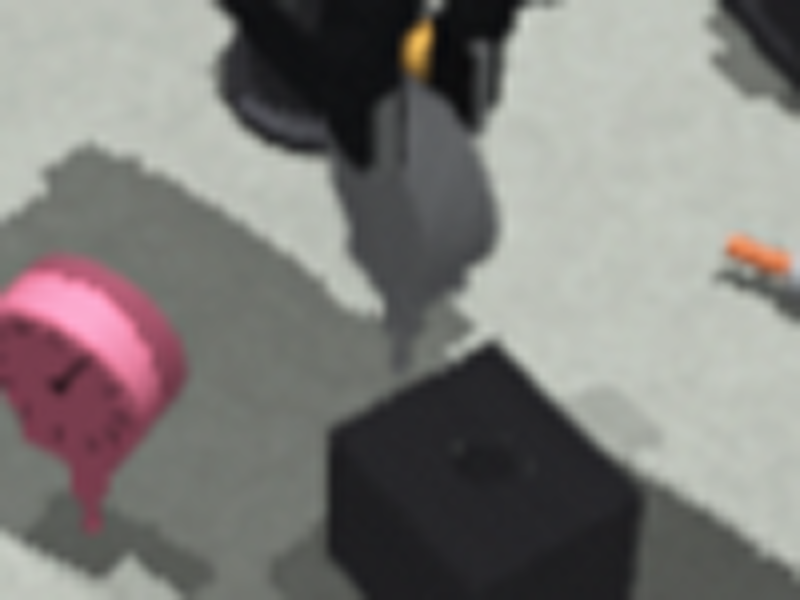

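The gauge hangs beyond the holder's far (+x) edge, its tip at px (324,258) as predicted, with the pink one well clear to the left. I push towards the holder and watch the force.

```bash
python3 -m inch '[[[0,-0.19,0.096,0,0],[0,-0.19,0.096,0,0],[0,-0.19,0.096,0,0],[0,0,0,0,0],[0,0,0,0,0]]]' 20; for i in 1 2 3 4; do python3 -m inch '[[[0,-0.09,0.045,0,0],[0,0,0,0,0]]]' | grep -vE "tool|time|open"; done
```

```text
time: 14.25
eef_pos: [0.5871, -0.0203, 0.0974]
tool_rot: [180.0, 0.0, 153.1]
wrist_force: [-1.0, -0.5, -1.2]
opening: 0.022
gripper_force: 62.0
eef_pos: [0.5849, -0.0192, 0.0973]
wrist_force: [1.1, -0.7, -2.1]
gripper_force: 62.1
eef_pos: [0.583, -0.0183, 0.0974]
wrist_force: [2.3, -2.6, -2.2]
gripper_force: 62.0
eef_pos: [0.5812, -0.0171, 0.0976]
wrist_force: [5.9, -2.7, -3.3]
gripper_force: 60.7
eef_pos: [0.5789, -0.0159, 0.0976]
wrist_force: [5.2, -2.0, -1.1]
gripper_force: 60.8
```

```bash
for i in 1 2 3; do python3 -m inch '[[[0,-0.09,0.045,0,0],[0,0,0,0,0]]]' | grep -vE "tool|time|open"; done; python3 -m inch '[[[0,0.27,-0.135,0,0],[0,0.27,-0.135,0,0],[0,0.27,-0.135,0,0],[0,0.27,-0.135,0,0],[0,0,0,0,0],[0,0,0,0,0]]]'; python3 look.py 5 0.0662
```

```text
eef_pos: [0.5768, -0.0148, 0.0976]
wrist_force: [5.6, -1.6, -2.0]
gripper_force: 60.6
eef_pos: [0.5744, -0.0137, 0.0976]
wrist_force: [4.5, -2.3, -2.1]
gripper_force: 60.3
eef_pos: [0.5721, -0.0125, 0.0975]
wrist_force: [5.6, -1.8, -2.3]
gripper_force: 60.0
time: 16.25
eef_pos: [0.5984, -0.026, 0.097]
tool_rot: [-180.0, -0.0, 153.1]
wrist_force: [0.9, -0.6, -1.5]
opening: 0.0217
gripper_force: 60.0
tip expected px [325.40956414 258.15071579] tcp [ 0.59814487 -0.02588787  0.09705514] [-1.79993172e+02 -3.27922979e-02  1.53136914e+02] F [-0.29183163 -0.45712121 -1.72942108] T [-0.02566882  0.02126069  0.01994683]
origin 275 213
```

View pics/look5.png

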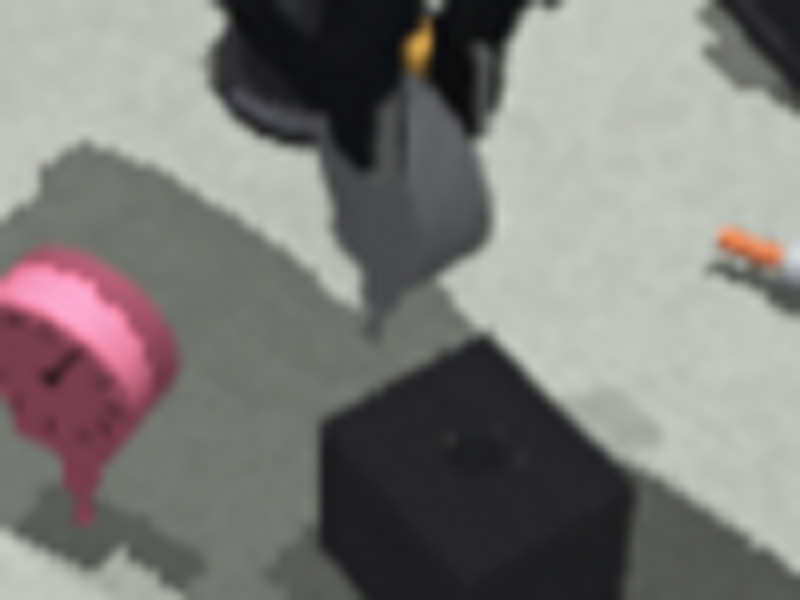

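The gauge now leans in the grip, its tip at px (321.5,255.3), where upright would be at about (325,259).

```bash
python3 - <<'E'
from h import *
f=load("side",5); gx=np.array([.892,-.452,0])
P=np.array([.59814,-.02589,.09706+.019])
for t in(0,.1,.16,.18,.2,.22,.24,.26,.3): print(t,(proj(f,P+.0872*(np.sin(t)*gx-np.array([0,0,np.cos(t)])))+[-.3,.9]).round(2))
# axis edges: plunger/stem centroid: dark pixels vs bench shadow per row in the crop
g,o=blob(f,(321.5,250),r=12)
for fn,dx in((4,(324.3,257.3)),(5,(321.5,255.2))):
    F=load("side",fn); p=F["pixels"].astype(int).sum(2)/3; x,y=int(dx[0]),int(dx[1])
    print(fn); print("x",x-6,"y",y-10); print(p[y-10:y+5,x-6:x+8].round().astype(int))
E
```

```text
0 [325.09 259.57]
0.1 [323.08 257.07]
0.16 [321.9  255.48]
0.18 [321.5  254.94]
0.2 [321.11 254.39]
0.22 [320.73 253.83]
0.24 [320.34 253.27]
0.26 [319.96 252.7 ]
0.3 [319.21 251.54]
4
x 318 y 247
[[185 169 116  79  73  74  75  75  74  72  71  73  75  91]
 [187 181 153 107  77  76  77  75  75  73  74  87 108 128]
 [187 186 179 146  85  75  78  75  75  79  88 104 134 168]
 [163 175 166 161  90  75  78  79  79  92 104 110 127 165]
 [126 139 129 134  86  77  76  79  85 102 110 108 111 129]
 [112 112 111 104  82  79  77  78  83 100 110 110 108 109]
 [111 110 111 104  90  85  80  81  91 107 113 113 109 110]
 [111 112 112 109 101  88  83  91 106 114 114 114 119 136]
 [112 114 114 112 105  87  84  97 113 114 113 128 158 161]
 [112 114 114 112 104  85  83  98 115 115 114 126 149 135]
 [111 113 113 112 103  86  88 100 116 116 113 103  85  73]
 [111 110 110 111 107  95  96 106 106  92  82  70  44  40]
 [112 110 109 111 110 105  99  90  74  54  42  40  38  38]
 [114 113 112 111 104  88  73  55  42  38  36  37  38  39]
 [117 116 109  95  82  55  42  39  38  38  38  38  38  39]]
5
x 315 y 245
[[1
[... 182 characters left out ...]
7 188 187 169 109  77  75  74  74  74  78  87  98]
 [131 165 186 186 167 103  76  75  74  77  87  98 105 109]
 [112 129 153 164 167 114  80  76  74  82 101 110 110 110]
 [108 111 116 127 141 115  90  78  82  93 108 112 110 109]
 [110 109 111 112 112 107  90  83  95 105 112 112 110 110]
 [111 111 112 111 108  98  81  86 105 109 110 110 112 114]
 [113 112 112 112 106  93  83  90 108 110 109 112 113 114]
 [113 113 110 113 111 103  94  97 111 111 111 113 113 112]
 [113 113 111 111 113 111 106 106 112 112 113 115 115 113]
 [113 113 111 111 112 113 112 110 110 112 114 116 114 109]
 [111 111 110 110 110 109 111 112 111 112 113 107  91  76]
 [109 108 109 111 110 109 110 111 110 104  90  74  54  41]]
```

```bash
python3 -m inch '[[[0,-0.2,0.1,0,0],[0,-0.2,0.1,0,0],[0,-0.2,0.1,0,0],[0,-0.2,0.1,0,0],[0,0,0,0,0],[0,0,0,0,0]]]' | grep -E "eef|wrist"; for i in 1 2 3 4 5; do python3 -m inch '[[[0,-0.045,0.023,0,0],[0,0,0,0,0]]]' | grep -E "eef|wrist"; done
```

```text
eef_pos: [0.5784, -0.0159, 0.0974]
wrist_force: [-0.2, -0.3, -1.1]
eef_pos: [0.5773, -0.0154, 0.0972]
wrist_force: [-0.5, -0.5, -1.6]
eef_pos: [0.5761, -0.0147, 0.0972]
wrist_force: [-0.6, -0.7, -1.9]
eef_pos: [0.5749, -0.0142, 0.0972]
wrist_force: [-0.1, 0.0, -1.6]
eef_pos: [0.5741, -0.0137, 0.0973]
wrist_force: [1.3, -1.0, -2.8]
eef_pos: [0.573, -0.0132, 0.0973]
wrist_force: [3.4, -1.6, -3.0]
```

```bash
for i in 1 2 3; do python3 -m inch '[[[0,-0.045,0.023,0,0],[0,0,0,0,0]]]' | grep -E "eef|wrist"; done;  python3 -m inch '[[[0,0.27,-0.135,0,0],[0,0.27,-0.135,0,0],[0,0.27,-0.135,0.2,0],[0,0.27,-0.135,1,0],[0,0,0,1,1],[0,0,0,1,1],[0,0,0,0.5,1]]]' 60; python3 -m inch '[[[0,0,0,0,1],[0,0,0,0,1],[0,0,0,0,1],[0,0,0,0,0.4],[0,0,0,0,0],[0,0,0,0,0]]]'; python3 look.py 6 0.05
```

```text
eef_pos: [0.5721, -0.0127, 0.0974]
wrist_force: [4.7, -1.9, -4.3]
eef_pos: [0.5713, -0.0122, 0.0975]
wrist_force: [5.9, -3.6, -4.0]
eef_pos: [0.57, -0.0115, 0.0975]
wrist_force: [5.4, -2.3, -3.2]
time: 19.2
eef_pos: [0.5972, -0.0251, 0.192]
tool_rot: [-180.0, 0.1, 179.3]
wrist_force: [0.3, -0.4, -1.4]
opening: 0.022
gripper_force: 59.8
time: 19.8
eef_pos: [0.5965, -0.025, 0.1898]
tool_rot: [180.0, -0.0, -152.0]
wrist_force: [-0.5, 0.5, -0.8]
opening: 0.0219
gripper_force: 59.8
tip expected px [327.12358039 227.91347336] tcp [ 0.59652769 -0.02495237  0.18977854] [ 1.79993204e+02 -5.85076492e-03 -1.51977141e+02] F [-0.27549775  0.08120878 -1.63977414] T [ 0.01441426 -0.01380691 -0.0008515 ]
origin 277 182
```

View pics/look6.png

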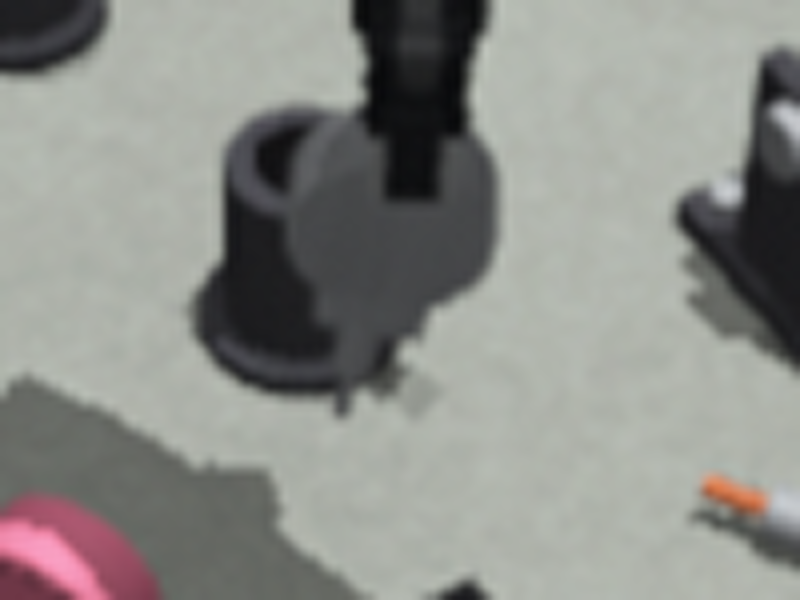

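The lean shows clearly side-on: tip at px (319.8,233.0), black sleeve behind. I turn that into an angle.

```bash
python3 - <<'E'
from h import *
f=load("side",6); gx=np.array([.883,.469,0])
P=np.array([.59653,-.02495,.18978+.019])
for t in(0,.16,.18,.2,.22,.24,.26,.28,.3): print(t,(proj(f,P+.0872*(np.sin(t)*gx-np.array([0,0,np.cos(t)])))+[-.5,.9]).round(2))
p=f["pixels"].astype(int).sum(2)/3; print(p[222:237,313:329].round().astype(int))
c=proj(f,P-[0,0,.0052]); print("case centre",c)
E
```

```text
0 [326.39 234.29]
0.16 [320.21 233.74]
0.18 [319.45 233.62]
0.2 [318.69 233.5 ]
0.22 [317.93 233.36]
0.24 [317.17 233.22]
0.26 [316.42 233.06]
0.28 [315.67 232.9 ]
0.3 [314.93 232.72]
[[ 30  32  35  47  59  63  69  74  76  73  73  73  73  72  72  72]
 [ 31  31  31  35  38  48  65  75  77  74  72  69  69  70  72  80]
 [ 31  31  31  31  32  43  65  75  76  74  69  60  53  71 111 131]
 [ 29  31  29  32  32  45  69  77  76  73  67  50  42  87 149 169]
 [ 35  37  37  39  44  57  73  77  75  73  63  42  45 106 167 178]
 [ 55  57  57  58  62  67  75  77  74  71  58  37  55  98 142 159]
 [ 68  67  69  68  68  66  70  75  73  66  53  51  68  83 112 145]
 [ 53  52  54  52  48  49  57  71  67  66  66  69  76  96 133 151]
 [ 41  40  42  40  38  44  58  75  94 115  98  87  82 108 149 151]
 [102  97 101  94  99 100  73  92 139 164 141 114 123 134 151 150]
 [158 156 157 153 152 132  80 100 155 177 169 153 162 162 154 149]
 [174 174 173 174 171 145  92 118 163 174 174 172 175 174 163 150]
 [174 173 172 174 174 165 146 156 173 173 172 174 178 180 174 163]
 [173 173 171 172 176 178 176 173 174 171 172 175 177 179 177 174]
 [172 172 173 174 179 180 176 173 174 173 174 177 176 174 174 175]]
case centre [327.99312902 207.54532393]
```

```bash
python3 - <<'E'
from h import *
f=load("side",6); p=f["pixels"].astype(int).sum(2)/3
np.set_printoptions(linewidth=220)
print("cols 310..343 rows 194..222"); print(p[194:224,310:343].round().astype(int))
E
```

```text
cols 310..343 rows 194..222
[[176 173 169 161 161 162 168 178 179 179 179 162 118  29  11  14  15  16  17  18  17  16  13  14  35 111 181 184 181 181 182 181 180]
 [152 146 130 118 118 119 124 139 147 152 150 115  64  18  14  16  17  18  17  17  17  18  13  13  28  96 168 183 181 179 180 181 182]
 [109 101  84  80  81  81  81  93 108 114 113  78  39  13  14  17  18  19  19  19  18  19  16  13  20  80 156 183 181 179 180 183 183]
 [ 81  76  61  56  53  58  73  94 103 102  92  80  56  19  14  17  16  18  18  18  18  18  16  11  22  84 157 181 181 180 180 182 183]
 [ 63  49  33  26  30  55  84  97  99  91  86  85  70  31  25  21  16  16  16  16  16  19  23  20  31  78 135 172 182 180 179 180 181]
 [ 33  23  19  22  46  78  94  96  88  82  83  85  80  63  53  33  18  15  16  18  16  24  45  57  62  73  99 147 180 182 179 177 178]
 [ 19  19  20  34  65  89  96  93  81  82  83  85  85  82  70  39  17  15  16  17  17  28  56  78  80  77  82 114 162 179 177 176 177]
 [ 19  20  23  47  79  92  93  87  81  81  83  84  83  81  70  40  17  16  17  17  15  28  58  78  80  79  75  85 130 175 176 1
[... 2278 characters left out ...]
176 180 182 180 179 177]
 [ 30  31  31  31  32  38  58  75  74  73  73  73  72  71  72  73  72  71  71  69  71  80  95 125 159 168 175 177 177 178 179 180 177]
 [ 29  30  31  30  31  38  59  76  75  74  73  74  73  73  73  73  73  72  71  72  98 139 150 165 179 177 178 177 176 176 179 181 179]
 [ 29  29  30  31  31  39  59  74  74  73  74  74  73  73  74  74  73  72  72  78 124 174 178 179 178 178 179 180 180 178 180 179 178]
 [ 30  29  31  30  32  35  47  59  63  69  74  76  73  73  73  73  72  72  72  94 144 178 180 177 177 178 178 178 180 180 180 179 177]
 [ 29  30  30  31  31  31  35  38  48  65  75  77  74  72  69  69  70  72  80 105 157 177 177 176 177 178 177 176 177 179 178 178 178]]
```

The slope from case centre through stem to tip gives a lean of only about 0.15 rad (the case also shifted a little in the pads). It needs about 0.08 more, so I push again, about 7 mm further and with the contact a bit lower on the stem.

```bash
python3 -m inch '[[[0,0,0,0,-1],[0,0,0,0,-1],[0,0,0,0,-1],[0,0,0,-0.4,-1],[0,0,0,-0.8,-1],[0,0,0,-0.8,-1],[0,0,0,-0.8,-0.4],[0,0,0,-0.73,0]]]' | grep -E "time|eef|tool|wrist"; python3 -m inch '[[[0,0,0,0,0],[0,-0.22,0.112,0,0],[0,-0.22,0.112,0,0],[0,-0.22,0.112,0,0],[0,-0.22,0.112,0,0],[0,0,0,0,0],[0,0,0,0,0]]]' | grep -E "eef|tool|wrist"; for i in 1 2 3 4; do python3 -m inch '[[[0,-0.09,0.045,0,0],[0,0,0,0,0]]]' | grep -E "eef|wrist"; done
```

```text
time: 20.65
eef_pos: [0.5963, -0.0249, 0.1006]
tool_rot: [-180.0, -0.0, 152.9]
wrist_force: [0.5, -0.5, -2.0]
eef_pos: [0.5745, -0.0136, 0.1018]
tool_rot: [180.0, 0.0, 153.2]
wrist_force: [-0.2, -0.6, -1.2]
eef_pos: [0.5722, -0.0126, 0.1015]
wrist_force: [1.4, 0.2, -1.8]
eef_pos: [0.5703, -0.0116, 0.1016]
wrist_force: [3.5, -1.7, -3.2]
eef_pos: [0.5683, -0.0106, 0.1017]
wrist_force: [5.4, -3.0, -2.2]
eef_pos: [0.566, -0.0093, 0.1018]
wrist_force: [4.9, -1.4, -2.7]
```

```bash
python3 -m inch '[[[0,-0.09,0.045,0,0],[0,0,0,0,0]]]' | grep -E "eef|wrist"; python3 -m inch '[[[0,0.27,-0.135,0,0],[0,0.27,-0.135,0,0],[0,0.27,-0.135,0,0],[0,0.27,-0.135,0.5,0],[0,0,0,1,1],[0,0,0,1,1],[0,0,0,1,1],[0,-0.4,0,0,1]]]'|grep eef; python3 -m inch '[[[0,-0.5,0,0,1],[0,-0.5,0,0,1],[0,0,0,0,0.4],[0,0,0,0,0],[0,0,0,0,0]]]'; python3 look.py 7 0.05; python3 - <<'E'
from h import *
np.set_printoptions(linewidth=250)
s=env.get_state();f=load("side",7);p=f["pixels"].astype(int).sum(2)/3
yw=np.radians(s["tool_rot"][2]); gx=-np.array([np.cos(yw),np.sin(yw),0]); P=s["eef_pos"]+[0,0,.019]
c=proj(f,P-[0,0,.0052]); print("case",c)
for t in(0,.14,.18,.2,.22,.24,.26):
    a=np.sin(t)*gx-np.array([0,0,np.cos(t)]); C=proj(f,P+.0052*a)
    print(t,[((q:=proj(f,P+L*a)).round(2),round((q-C)[0]/(q-C)[1],3)) for L in(.06,.0872)])
x,y=c.astype(int); print(x-18,y-6); print(p[y-6:y+32,x-18:x+16].round().astype(int))
E
```

```text
eef_pos: [0.5637, -0.0082, 0.1017]
wrist_force: [4.8, -2.8, -0.8]
eef_pos: [0.5823, -0.022, 0.1915]
time: 23.65
eef_pos: [0.5554, -0.0217, 0.1888]
tool_rot: [180.0, -0.0, -152.0]
wrist_force: [-1.0, 0.5, -0.9]
opening: 0.0219
gripper_force: 59.1
tip expected px [342.77548342 236.26153665] tcp [ 0.55545627 -0.02164869  0.18880334] [ 1.79986435e+02 -1.21971498e-02 -1.51976019e+02] F [ 0.13718727  0.85158749 -1.58204402] T [-0.01399023 -0.01892921  0.03003306]
origin 292 191
case [344.4221341  216.00834226]
0 [(array([343.  , 233.52]), np.float64(-0.081)), (array([342.33, 241.7 ]), np.float64(-0.081))]
0.14 [(array([339.16, 233.21]), np.float64(-0.286)), (array([336.86, 241.26]), np.float64(-0.286))]
0.18 [(array([338.07, 233.05]), np.float64(-0.346)), (array([335.31, 241.04]), np.float64(-0.346))]
0.2 [(array([337.53, 232.96]), np.float64(-0.376)), (array([334.54, 240.91]), np.float64(-0.376))]
0.22 [(array([337.  , 232.87]), np.float64(-0.407)), (array([333.78, 240.78]), np.float64(-0.407))]
0.24 [(array([336.47, 232.76]), np.float64(-0.438)), (array([333.02, 240.64]), np.float64(-0.438))]
0.26 [(array([335.94, 232.65]), np.float64(-0.469)), (array([332.26, 240.48]), np.float64(-0.469))]
326 210
[[170 161 125 ... 166 166 165]
 [168 157 113 ... 167 167 165]
 [165 149  97 ... 167 165 165]
 ...
 [160 161 163 ... 165 162 162]
 [161 162 162 ... 165 163 163]
 [161 163 165 ... 168 167 165]]
```

View pics/look7.png

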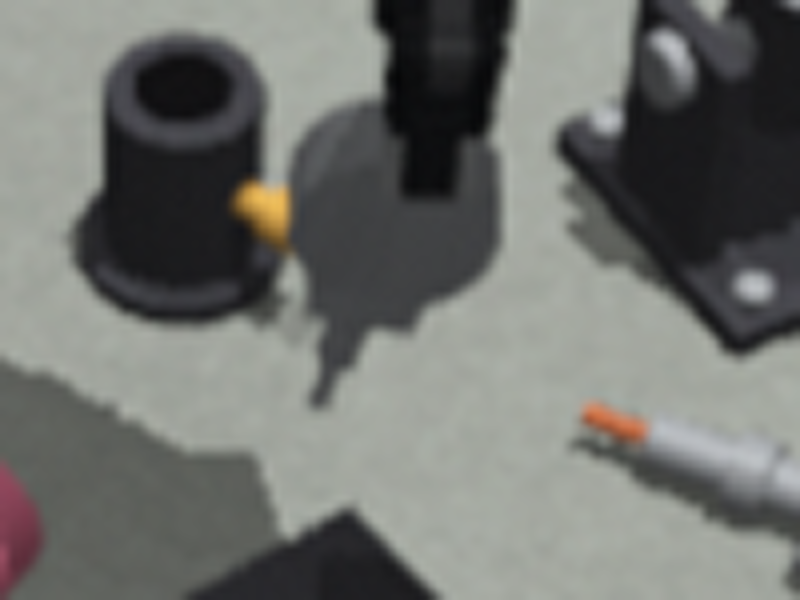

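The gauge now stands clear against the bench: tip near mosaic (318,405), i.e. px (331.8,241.6), and the case spans columns 328–354. I fit its axis from the silhouette.

```bash
cat > ax.py <<'E'
import sys
from h import *
k=int(sys.argv[1]); f=load("side",k); p=f["pixels"].astype(int).sum(2)/3
fg,bg=float(sys.argv[2]),float(sys.argv[3]); x0,x1,y0,y1=map(int,sys.argv[4:8])
cov=np.clip((bg-p)/(bg-fg),0,1)
for y in range(y0,y1):
    c=cov[y,x0:x1]; i=np.where(c>.5)[0]
    if len(i)==0: c=np.where(c>.15,c,0); print(y,"sum",c.sum().round(2),"cen",(x0+(c@np.arange(len(c)))/max(c.sum(),1e-6)).round(2)); continue
    a,b=i[0],i[-1]; L=x0+a-.5+(1-c[a])-(c[a-1] if c[a-1]>.1 else 0); Rr=x0+b+.5-(1-c[b])+(c[b+1] if b+1<len(c) and c[b+1]>.1 else 0)
    print(y,L.round(2),Rr.round(2),"mid",((L+Rr)/2).round(2),"w",(Rr-L).round(2))
E
python3 ax.py 7 70 165 322 362 203 244
```

```text
203 321.55 353.88 mid 337.71 w 32.32
204 321.55 353.75 mid 337.65 w 32.2
205 321.52 353.74 mid 337.63 w 32.21
206 321.38 353.41 mid 337.4 w 32.03
207 321.1 353.02 mid 337.06 w 31.92
208 320.92 361.08 mid 341.0 w 40.16
209 320.82 361.18 mid 341.0 w 40.37
210 321.04 353.75 mid 337.4 w 32.71
211 321.38 353.89 mid 337.64 w 32.51
212 321.5 353.93 mid 337.71 w 32.43
213 321.5 353.94 mid 337.72 w 32.44
214 321.72 354.04 mid 337.88 w 32.32
215 327.62 354.08 mid 340.85 w 26.47
216 321.99 354.09 mid 338.04 w 32.1
217 321.65 354.09 mid 337.87 w 32.44
218 321.5 354.06 mid 337.78 w 32.56
219 321.5 354.07 mid 337.78 w 32.57
220 321.5 354.09 mid 337.79 w 32.59
221 321.5 354.03 mid 337.76 w 32.53
222 321.5 353.63 mid 337.56 w 32.13
223 321.5 353.19 mid 337.35 w 31.69
224 321.5 352.63 mid 337.06 w 31.13
225 321.5 351.75 mid 336.62 w 30.25
226 321.5 350.64 mid 336.07 w 29.14
227 321.5 349.31 mid 335.41 w 27.81
228 321.5 347.36 mid 334.43 w 25.86
229 321.5 344.79 mid 333.14 w 23.29
230 321.9 344.07 mid 332.98 w 22.17
231 323.51 343.62 mid 333.56 w 20.11
232 331.61 342.56 mid 337.09 w 10.95
233 331.28 337.09 mid 334.19 w 5.81
234 331.08 336.64 mid 333.86 w 5.56
235 331.25 336.16 mid 333.7 w 4.91
236 331.44 335.85 mid 333.64 w 4.41
237 331.42 334.5 mid 332.96 w 3.08
238 331.2 333.64 mid 332.42 w 2.44
239 330.7 333.28 mid 331.99 w 2.59
240 330.28 332.85 mid 331.56 w 2.57
241 330.41 332.48 mid 331.44 w 2.07
242 sum 0.52 cen 331.46
243 sum 0.0 cen 322.0
```

```bash
python3 - <<'E'
from h import *
S,T=load("side",0),load("top",0)
X=np.array([np.cos(-.54),np.sin(-.54)])
for z in(.1235,.1245):
    m=onz(S,(395.616,183.191),z)[:2]; mt=onz(T,(441.936,266.96),z)[:2]
    for zb in(.013,.016):
        a,b=onz(S,(365.92,203.70),zb)[:2],onz(S,(409.99,215.52),zb)[:2]
        # bolts 0 and 2 of side are diagonal -> midpoint = stand centre
        tb=np.mean([onz(T,q,zb)[:2] for q in((429.28,242.23),(455.11,260.93),(409.96,275.03),(437.94,291.99))],0)
        print(z,zb,"side",(m-(a+b)/2)@X*1e3,"top",(mt-tb)@X*1e3)
    for zp in(.085,.088):
        A=onz(T,(420.13,252.43),zp)[:2];B=onz(T,(461.86,277.8),zp)[:2]; s=onz(S,(375.67,196.9),zp)[:2]
        print("pins top",(mt-(A+B)/2)@X*1e3,"side",(m-s)@X*1e3, "yaw",np.arctan2(-(A-B)[0],(A-B)[1]))
tb=[onz(T,q,.014)[:2] for q in((429.28,242.23),(455.11,260.93),(409.96,275.03),(437.94,291.99))]
d=[tb[0]+tb[2]-tb[1]-tb[3],tb[0]+tb[1]-tb[2]-tb[3]]; print("bolt yaw",np.arctan2(-d[0][0],d[0][1]),np.arctan2(d[1][1],d[1][0]))
E
```

```text
0.1235 0.013 side -17.081772594933398 top -9.392508633012032
0.1235 0.016 side -14.809683032274478 top -8.850883357852698
pins top -9.748520815645996 side -14.161380587572168 yaw -0.5486351951571904
pins top -9.171382503155364 side -11.70173260141221 yaw -0.548635195157191
0.1245 0.013 side -17.92376977566963 top -9.582738893668443
0.1245 0.016 side -15.65168021301071 top -9.04111361850911
pins top -9.93875107630241 side -15.003377768308399 yaw -0.5486351951571904
pins top -9.361612763811776 side -12.543729782148441 yaw -0.548635195157191
bolt yaw -0.588071282703656 -0.5294026251179011
```

The gauge leans about 0.22 rad now, and the face estimates centre on 0.235–0.24. One more slight push, 1.6 mm further.

```bash
python3 -m inch '[[[0,0.5,0,0,-1],[0,0.5,0,0,-1],[0,0.4,0,0,-1],[0,0,0,-0.4,-1],[0,0,0,-0.8,-1],[0,0,0,-0.8,-1],[0,0,0,-0.8,-0.4],[0,0,0,-0.7,0]]]' | grep -E "time|eef|tool|wrist"; python3 -m inch '[[[0,0,0,0,0],[0,-0.24,0.122,0,0],[0,-0.24,0.122,0,0],[0,-0.24,0.122,0,0],[0,-0.24,0.122,0,0],[0,0,0,0,0]]]' | grep -E "eef|tool|wrist"; for i in 1 2; do python3 -m inch '[[[0,-0.09,0.045,0,0],[0,0,0,0,0]]]' | grep -E "eef|wrist"; done
```

```text
time: 24.5
eef_pos: [0.5901, -0.0215, 0.1003]
tool_rot: [-180.0, -0.0, 152.9]
wrist_force: [0.1, 0.4, -1.8]
eef_pos: [0.5659, -0.0091, 0.1022]
tool_rot: [180.0, 0.1, 153.2]
wrist_force: [1.8, -1.0, 0.6]
eef_pos: [0.5645, -0.0083, 0.1019]
wrist_force: [3.6, -1.5, 1.8]
eef_pos: [0.5621, -0.0072, 0.1016]
wrist_force: [5.1, -1.1, -0.5]
```

```bash
python3 -m inch '[[[0,0.27,-0.135,0,0],[0,0.27,-0.135,0,0],[0,0.27,-0.135,0,0],[0,0.27,-0.135,0.5,0],[0,0,0,1,1],[0,0,0,1,1],[0,0,0,1,1],[0,-0.5,0,0,1]]]'|grep eef; python3 -m inch '[[[0,-0.5,0,0,1],[0,-0.5,0,0,1],[0,0,0,0,0.4],[0,0,0,0,0],[0,0,0,0,0]]]'; python3 look.py 8 0.05; python3 ax.py 8 70 165 333 363 218 245; python3 - <<'E'
from h import *
s=env.get_state();f=load("side",8)
yw=np.radians(s["tool_rot"][2]); gx=-np.array([np.cos(yw),np.sin(yw),0]); P=s["eef_pos"]+[0,0,.019]
for t in(.2,.22,.24,.26):
    a=np.sin(t)*gx-np.array([0,0,np.cos(t)]); C=proj(f,P+.0052*a)
    print(t,C.round(2),[((q:=proj(f,P+L*a)).round(2),round((q-C)[0]/(q-C)[1],3)) for L in(.06,.0872)])
print("px per m gx",(proj(f,P+.01*gx)-proj(f,P))*100)
E
```

```text
eef_pos: [0.5784, -0.0211, 0.1914]
time: 26.8
eef_pos: [0.5514, -0.0207, 0.1888]
tool_rot: [180.0, -0.0, -152.0]
wrist_force: [-0.2, -0.5, -1.5]
opening: 0.0219
gripper_force: 59.0
tip expected px [344.19803075 237.25302675] tcp [ 0.55144224 -0.02070978  0.18877141] [ 1.79982424e+02 -1.69942773e-02 -1.51978963e+02] F [-0.34774947 -0.33365879 -1.21256323] T [ 0.0435771   0.00513031 -0.0640214 ]
origin 294 192
218 332.39 355.09 mid 343.74 w 22.69
219 332.31 355.08 mid 343.69 w 22.77
220 332.5 355.08 mid 343.79 w 22.58
221 332.5 355.09 mid 343.79 w 22.59
222 332.5 355.03 mid 343.76 w 22.53
223 332.5 354.64 mid 343.57 w 22.14
224 332.5 354.27 mid 343.39 w 21.77
225 332.5 353.86 mid 343.18 w 21.36
226 332.5 352.81 mid 342.66 w 20.31
227 332.5 351.75 mid 342.13 w 19.25
228 332.5 350.45 mid 341.48 w 17.95
229 332.5 348.33 mid 340.41 w 15.83
230 332.5 345.5 mid 339.0 w 13.0
231 332.56 344.84 mid 338.7 w 12.28
232 332.66 344.4 mid 338.53 w 11.74
233 332.61 343.56 mid 338.09 w 10.95
234 332.51 337.64 mid 335.07 w 5.13
235 332.5 337.09 mid 334.79 w 4.59
236 332.5 336.64 mid 334.57 w 4.14
237 332.51 336.02 mid 334.26 w 3.5
238 332.54 334.52 mid 333.53 w 1.98
239 332.65 333.72 mid 333.18 w 1.07
240 332.81 333.33 mid 333.07 w 0.53
241 332.94 333.06 mid 333.0 w 0.12
242 sum 0.36 cen 333.0
243 sum 0.0 cen 333.0
244 sum 0.0 cen 333.0
0.2 [345.42 216.96] [(array([338.96, 233.96]), np.float64(-0.38)), (array([335.94, 241.9 ]), np.float64(-0.38))]
0.22 [345.38 216.95] [(array([338.42, 233.86]), np.float64(-0.411)), (array([335.17, 241.77]), np.float64(-0.411))]
0.24 [345.33 216.94] [(array([337.89, 233.76]), np.float64(-0.442)), (array([334.41, 241.62]), np.float64(-0.442))]
0.26 [345.28 216.93] [(array([337.36, 233.65]), np.float64(-0.474)), (array([333.65, 241.47]), np.float64(-0.474))]
px per m gx [-482.60473762  -16.60903751]
```

Column window was cut too tight; same frame again.

```bash
python3 ax.py 8 70 165 322 363 212 244 | sed -n '1,10p;20,32p'
```

```text
212 321.34 354.93 mid 338.14 w 33.59
213 321.36 355.05 mid 338.2 w 33.69
214 321.28 355.11 mid 338.2 w 33.83
215 328.51 355.12 mid 341.82 w 26.6
216 321.86 355.12 mid 338.49 w 33.26
217 321.65 355.11 mid 338.38 w 33.46
218 321.39 355.09 mid 338.24 w 33.69
219 321.31 355.08 mid 338.19 w 33.77
220 321.5 355.08 mid 338.29 w 33.58
221 321.5 355.09 mid 338.29 w 33.59
231 323.5 344.84 mid 334.17 w 21.34
232 332.32 344.4 mid 338.36 w 12.08
233 332.29 343.56 mid 337.92 w 11.28
234 331.75 337.64 mid 334.69 w 5.89
235 331.52 337.09 mid 334.3 w 5.57
236 331.66 336.64 mid 334.15 w 4.98
237 331.85 336.02 mid 333.93 w 4.17
238 331.67 334.52 mid 333.09 w 2.85
239 331.24 333.72 mid 332.48 w 2.48
240 330.76 333.33 mid 332.05 w 2.57
241 330.52 333.06 mid 331.79 w 2.54
242 330.74 332.54 mid 331.64 w 1.8
243 sum 0.44 cen 331.53
```

The axis slope now gives 0.24 rad, matching the face. I go to the stand: yaw to 149°, tip 25 mm off the face along its normal.

```bash
python3 -m inch '[[[0,0,0,0.5,-1],[0,0,-0.5,0.5,-1],[0,-0.2,-0.9,0,-1],[0,-0.2,-0.95,0,-1],[0,-0.25,-1,0,-1],[0,-0.25,-1,0,-1],[0,-0.25,-1,0,-0.85],[0,-0.25,-1,0,0]]]' | grep eef; python3 -m inch '[[[0,-0.25,-1,0,0],[0,-0.25,-0.9,0,0],[0,-0.06,-0.5,0,0],[0,0,0,0,0],[0,0,0,0,0]]]'; python3 - <<'E'
from h import *
f=env.grab_frame("side"); pickle.dump(f,open("pics/side9.pkl","wb"))
s=env.get_state(); p=s["eef_pos"]; gx=np.array([.858,-.514,0])
tip=p+.0262*gx-[0,0,.0657]; u=proj(f,tip); m=proj(f,np.array([.5299,-.2560,.1238])); print(p,s["tool_rot"],"tip exp",u,"mark",m,"tip",tip)
x,y=m.astype(int); cv2.imwrite("pics/look9.png",cv2.resize(f["pixels"][y-50:y+25,x-50:x+50,::-1],None,fx=8,fy=8,interpolation=2)); print("origin",x-50,y-50)
E
```

```text
eef_pos: [0.516, -0.1804, 0.2138]
time: 28.15
eef_pos: [0.5024, -0.2389, 0.2138]
tool_rot: [180.0, -0.0, 149.2]
wrist_force: [0.5, 0.2, -1.3]
opening: 0.0217
gripper_force: 59.1
[ 0.50242147 -0.23856201  0.21392147] [ 1.79984693e+02 -1.63492070e-02  1.49282353e+02] tip exp [398.43260377 177.41941252] mark [395.81686156 183.24423799] tip [ 0.52490107 -0.25202881  0.14822147]
origin 345 133
```

View pics/look9.png

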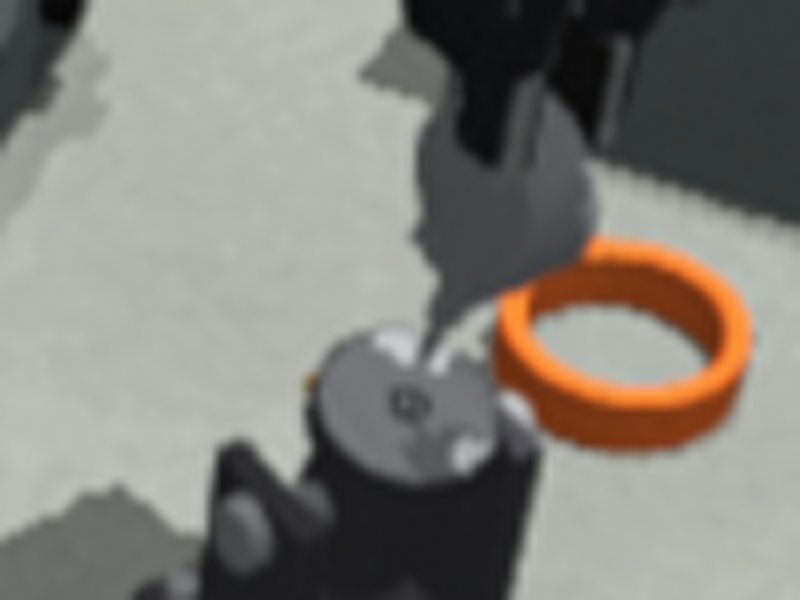

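The tip is at px (397.7,178.3), agreeing with the predicted (397.9,178.3). The mark is at (395.8,183.1). I approach along the normal.

```bash
python3 -m inch '[[[0,0.055,-0.045,-0.26,0],[0,0.055,-0.045,-0.26,0],[0,0.055,-0.045,-0.26,0],[0,0,0,0,0],[0,0,0,0,0]]]' | grep -E "eef|wrist"; for i in 1 2 3; do python3 -m inch '[[[0,0.02,-0.012,-0.097,0],[0,0,0,0,0],[0,0,0,0,0]]]' | grep -E "eef|wrist"; done
```

```text
eef_pos: [0.5062, -0.2426, 0.1943]
wrist_force: [-0.1, -0.7, -1.6]
eef_pos: [0.5068, -0.243, 0.1921]
wrist_force: [-0.5, -1.5, -1.4]
eef_pos: [0.5073, -0.2433, 0.1896]
wrist_force: [0.9, -0.5, 0.2]
eef_pos: [0.5078, -0.2436, 0.1872]
wrist_force: [-0.9, 0.5, -0.3]
```

```bash
for i in 1 2 3 4 5 6; do python3 -m inch '[[[0,0,0,0,0]]]' | grep -E "wrist"; done; python3 - <<'E'
from h import *
f=env.grab_frame("side"); pickle.dump(f,open("pics/side10.pkl","wb"))
p=env.get_state()["eef_pos"]; print(p, env.get_state()["torque"])
x,y=395,183; cv2.imwrite("pics/look10.png",cv2.resize(f["pixels"][y-50:y+25,x-50:x+50,::-1],None,fx=8,fy=8,interpolation=2)); print("origin",x-50,y-50)
E
```

```text
wrist_force: [1.0, -0.2, 0.7]
wrist_force: [0.4, -0.0, 0.0]
wrist_force: [0.5, 0.5, 0.2]
wrist_force: [0.3, 0.8, 0.3]
wrist_force: [-0.0, 0.4, 1.0]
wrist_force: [0.2, 0.5, 0.4]
[ 0.50778301 -0.24361727  0.1871958 ] [-0.01334686  0.03340949 -0.04392374]
origin 345 133
```

View pics/look10.png

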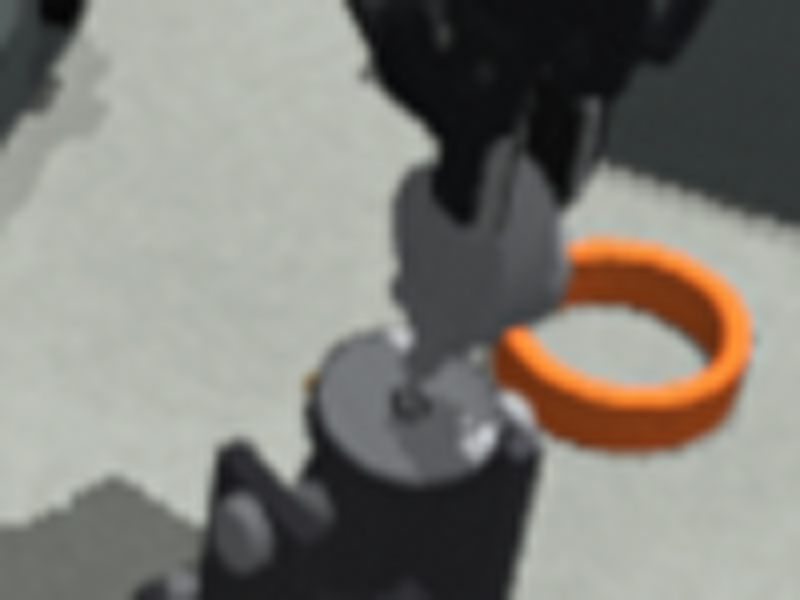

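```bash
python3 - <<'E'
from h import *
a,b=load("side",9),load("side",10); np.set_printoptions(linewidth=200)
for f in(a,b): print((f["pixels"].astype(int).sum(2)/3)[174:190,388:405].round().astype(int))
F=np.array([.5299,-.2560,.1238]); X=np.array([.858*.9713,-.514*.9713,.2377]);Y=np.array([.514,.858,0])
J=np.array([(proj(b,F+.001*v)-proj(b,F)) for v in(X,Y)]).T; print(J,"px per mm; inverse for (dx,dy)=(0,1):",np.linalg.inv(J)@[0,1],np.linalg.inv(J)@[1,0])
E
```

```text
[[169 151 145 148 171 181 183 179 172 161 108  78 110 150 166 178 170]
 [131 117 115 140 189 199 201 199 186 150  80  88 137 171 179 180 163]
 [109 116 118 133 163 177 198 203 189 131  80 123 173 173 161 168 173]
 [116 119 117 118 123 137 174 198 182 118 104 165 188 152 126 135 157]
 [119 119 119 117 118 120 136 161 152 120 137 190 183 124 109 108 114]
 [119 119 119 117 118 118 119 121 120 117 135 165 154 120 113 110 100]
 [118 118 119 120 118 118 117 117 116 117 120 123 122 118 116 115 111]
 [118 118 118 119 118 110  92  93  94 104 116 119 119 120 118 117 115]
 [118 117 118 119 118 101  71  89  79  81  98 118 120 119 119 118 116]
 [116 117 119 118 118 102  72  99  82  82  79 115 119 119 119 119 117]
 [116 116 117 119 118 106  77  76  72  84  89 115 117 119 119 118 119]
 [118 115 117 118 118 114 100  87  78  89 108 117 115 116 117 119 119]
 [119 116 116 117 119 119 117 113 101  95 109 113 103 102 104 111 116]
 [118 118 116 116 117 119 118 116 109  92  96 102  91  91 112 131 115]
 [111 119 118 116 117 118 114 105 100  91  91  91  92 111 152 163 149]
 [ 83 107 117 118 117 117 115 103  
[... 618 characters left out ...]
 119 120 102  63  77  71  72  93 107 111 119 120 119 117]
 [116 118 120 119 119 101  57  76  75  65  65  91  98 106 111 120 118]
 [117 117 118 119 119 103  62  59  64  67  68  90  92  94 104 121 119]
 [118 117 118 119 116 100  79  68  67  78  86  92  91  93 114 140 123]
 [121 118 117 118 116 105  93  89  86  91  94  94  91  91 109 130 135]
 [119 119 118 118 118 116 104  93  92  92  93  93  92  91 111 147 168]
 [112 120 119 117 119 119 112  94  92  91  92  93  93  94 123 172 182]
 [ 83 109 119 119 118 119 116 104  93  92  93  92  92  93 110 150 170]]
[[-0.21407819 -0.32987261]
 [-0.30474902  0.12867424]] px per mm; inverse for (dx,dy)=(0,1): [-2.57562659  1.67151036] [-1.00468118 -2.37946303]
```

The tip touches inside the ring but about 2 mm behind its centre (plunger end near row 182, ring centre (396,183.2)). I lift 6 mm along the normal, shift by about 2 mm and press to about half.

```bash
python3 -m inch '[[[0,-0.025,0.015,0.117,0],[0,-0.025,0.015,0.117,0],[0,-0.02,0.08,-0.014,0],[0,0,0,0,0],[0,0,0,0,0]]]' | grep -E "eef|wrist"; python3 -m inch '[[[0,0.017,-0.01,-0.078,0],[0,0.017,-0.01,-0.078,0],[0,0.017,-0.01,-0.078,0],[0,0.017,-0.01,-0.078,0],[0,0,0,0,0],[0,0,0,0,0]]]'; for i in 1 2 3 4 5 6; do python3 -m inch '[[[0,0,0,0,0]]]' | grep -E "wrist"; done; python3 - <<'E'
from h import *
f=env.grab_frame("side"); pickle.dump(f,open("pics/side11.pkl","wb")); np.set_printoptions(linewidth=200)
print(env.get_state()["eef_pos"],env.get_state()["time"]); print((f["pixels"].astype(int).sum(2)/3)[174:190,388:405].round().astype(int))
E
```

```text
eef_pos: [0.506, -0.2407, 0.1926]
wrist_force: [0.2, -0.2, -0.3]
time: 31.35
eef_pos: [0.5077, -0.2419, 0.1849]
tool_rot: [-180.0, -0.0, 149.3]
wrist_force: [-0.2, 0.5, 1.6]
opening: 0.0219
gripper_force: 59.4
wrist_force: [-1.2, 0.8, 0.8]
wrist_force: [0.8, 0.7, 1.2]
wrist_force: [0.0, 1.1, 0.2]
wrist_force: [-1.2, 0.6, 0.7]
wrist_force: [-0.5, 0.1, 0.4]
wrist_force: [-0.5, 0.9, 1.7]
[ 0.50772936 -0.24183038  0.184907  ] 32.0
[[171 152 146 137 149 181 179 153  94  71  71  71  69  69  69  70  71]
 [133 119 115 110 131 163 180 184 113  72  71  70  70  69  69  69  70]
 [109 118 119 118 119 126 154 179 111  72  71  72  70  69  69  69  70]
 [117 121 120 120 120 121 133 141  88  71  70  71  70  68  70  74  80]
 [119 120 120 120 120 120 113  92  73  73  71  70  74  81  88  94  89]
 [120 120 120 120 120 120 110  82  73  72  70  74  92 107 110 112 101]
 [120 120 120 120 120 118 111  86  74  72  73  88 112 120 118 117 114]
 [120 120 119 120 120 111  88  76  74  78  90 109 120 122 120 118 116]
 [118 119 119 120 119 102  58  66  70  70  89 113 112 120 120 119 116]
 [117 119 119 120 119 100  55  71  76  67  70  99  98 111 120 120 118]
 [118 117 118 119 119 105  68  60  65  68  69  91  93 102 118 122 119]
 [119 116 118 120 116 102  84  69  67  78  85  92  91  97 123 144 125]
 [120 118 117 118 113  95  92  89  86  91  93  94  90  92 127 173 159]
 [120 119 118 117 115 104  93  93  93  92  92  94  92  94 129 179 185]
 [112 119 119 118 117 111  95  91  92  92  91  92  94 111 152 177 186]
 [ 83 108 118 120 118 115 104  94  92  92  92  92  93 109 148 174 175]]
```

The force averages about 2.5 N (plunger about 5 mm in), the tip is in the ring at column 396, and the arm is steady. I hand in now.

```bash
python3 -c "
from bench import env
print(env.sign_off())"
```

```text
the job is handed in; nothing more can be done
None
```

I zeroed the gauge on the disc mark, then handed the job in at 32 s with it held on the flange's ring mark and the plunger about 5 mm in (by wrist force and travel). It should be square to within 1–2°: I measured its lean at about 0.24 rad and the face at about 0.235. No verdict was returned.

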